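Hold the spring-return thermometer arm over a seated culture dish

ROBOT

A 6-joint arm with a two-finger parallel gripper is mounted at the origin on a cart in front of the work surface, level with it; the furniture and walls round the work are solid. World frame = base frame: x ahead of the robot, y to its left, z up, the work surface at z = 0. Lengths are in mm, angles in rad, forces in N, time in s.
With the tool pointing down it reaches from about 325 to 775 mm from the base axis. Payload 5.5 kg.
Tool frame: the origin (TCP) lies on the centre line of the jaws, within the pads' length; the fingertips stand 14 mm ahead of it and the grasp point (between the pads) lies 5 mm behind it; z points along the fingers, y is the line along which they close (so a half turn about z gives the same grasp; the last joint's range is limited). The gripper opens to 85 mm and grips with 20 to 120 N. Pads are 22 mm wide; open, the fingers measure 114 mm over their backs; the gripper's body (76 mm by 85 mm) begins 54 mm behind the grasp point. The pads swing forward as they close: fully open they stand 13 mm farther back than shut.
Start: joints at [1.204, 0.091, 1.231, -0, 1.82, -0.057], TCP at [182.925, 571.45, 245.275] pointing down, gripper open.
Joint ranges: [-2.87, 2.87], [-0.86, 2.18], [0.17, 2.46], [-1.51, 4.65], [0.06, 2.69], [-2.65, 2.65]. Speed limits (rad/s): [2.57, 2.57, 3.01, 3.14, 3.14, 3.14].

INTERFACE

Orientations are given as [roll, pitch, yaw] about the fixed x, y, z axes, in that order (R = Rz(yaw) Ry(pitch) Rx(roll)).
In Python, from bench import ctrl, cams gives the robot as it stands.
- The arm moves only by the shell command python3 -m pendant 'ROWS' [OPENING] [FORCE]. ROWS is JSON, a list of rows, each a list of 2 entries, a list of its own where there are three numbers: the shift along the tool's x, y, z in units of 40 mm (1.0 is 40 mm), then the turn about the tool's z in units of 6 degrees (1.0 is 6 degrees). In form: [[[dx, dy, dz], yaw], ...]. A call has 1 to 20 rows; each row is the pose to reach, as a shift and turn from the pose commanded when the call began, along the tool's axes at that moment; what a row does not reach only later rows make up. A row lasts 1/12 s, in which the tool goes at most 41.7 mm and 7.16 degrees, less where a joint would pass 70% of its speed; a pose out of reach is approached as far as the arm can. A call with a gripper value outside its range is refused whole. OPENING is the opening, from 0 (shut) to 1 (fully open), set as the call begins (- or left out, the last holds). The fingers move at their own pace and stop on an object; FORCE is the grip in N (left out, the last holds). Time passes only in rows, so rows that repeat a pose let the fingers close. It gives the time, the measured TCP pose, the force, the opening and the grip force at its end, in the units of the state.
- ctrl.read_state(): the state, without advancing time (a new reading comes with each control period).
- cams.capture(name): name is "scene" or "top"; returns the picture (420x560x3 uint8, red, green, blue); there is no depth.
- cams.calibration(name): a dict with "fx", "fy", "cx", "cy" (pixels), "D" ([k1, k2, p1, p2, k3] as OpenCV has them; the pictures are not rectified), "extrinsics" (4x4, takes a point from world to camera coordinates). Camera axes: x right, y up, looking along -z (the intrinsics and any distortion apply to the point x, -y, -z); pixel columns grow to the right and rows downward; lengths in mm; the calibration is good to about 2 mm. A picture is of the moment at which its call begins. calibration takes no time and is no camera call.
- ctrl.job_done(): hands the job in; it is judged then, once.
The state is a dict: "clock": time; "qpos": joint angles; "qvel": joint speeds; "joint_efforts": joint torques, N m; "tcp_pos": TCP position; "eef_rot": TCP orientation; "contact_force": force on the tool from outside, world axes, zero at the start; "moment": the same for the moment, N m; "opening": finger opening in mm; "grasp_force": force on a finger pad.
Only numpy, scipy, OpenCV 4.12 (cv2) and the standard library are available. Lean on these libraries where they do the work, as an engineer would, in place of code of your own. Each camera call takes 0.05 s, during which the arm holds its last target. There are 200 camera calls.

TASK

Take the temperature of the small open culture dish with the pale green filling: keeping it level, carry it onto the blue seat of the thermometer stand so that it sits flat between the four corner guards, and let go of it. Then take the stand's spring-loaded swing arm by its red grip post and swing it forward over the dish until it is wound fully against its stop. Finish while still holding it steady there with the fingers, since it springs back when released, and leave the stopper, the tally counter and the marker where they are.

Things in the scene. Friction and masses are not known exactly. Their poses are not given: they have to be found in the camera images.
- dish: open round petri dish with pale green filling, 60 mm across the rim, 15 mm high, about 50 g, loose on the worktop; fingers meet its wall at 56 mm diameter and only in the lower 12 mm, so grip it low. Origin at the centre of its underside, z up. The two wide 90 mm dishes stacked behind are not it.
- stand: thermometer stand, fixed: aluminium base plate 170 x 110 x 8 mm (own x by y), origin at the centre of its underside, z up. At x = +55 mm, y = 0 a grey post (26 mm diameter) carries the white swing arm (20 mm wide, top 91 mm above the worktop); at x = -40 mm, y = 0 is the blue seat. The stop is a small dark finger at the post's top, on its +y side.
- seat (a point): centre of the blue seat's top, 14 mm above the worktop: a round pedestal, 52 mm diameter, 6 mm above the plate. Four curved blue guards round it (65 mm across inside, 75 mm outside, tops 4 mm above the seat) stand on the diagonals of the stand's axes; between them, in its x and y directions, are gaps 32 mm wide for fingers.
- pivot (a point): point on the vertical hinge axis of the swing arm, at the mid thickness of the arm (86 mm above the worktop).
- grip_post (a point): point on the axis of the red upright grip post at the free end of the swing arm, 116 mm above the worktop, 145 mm from the hinge axis. The post is a round bar 16 mm in diameter, from a 22 mm collar on the arm (91 to 96 mm above the worktop) up to 138 mm; take it from above.
- probe (a point): lower end of the black infrared probe (28 mm diameter, from 53 to 99 mm above the worktop) on the swing arm, 95 mm from the hinge axis; it looks straight down, and at the stop it stands right over the centre of the seat.
- swing_arm (a joint): angle of the swing arm about its vertical hinge, rad: 0 at rest, where the spring keeps it (arm out on the stand's -y side, to the right); grows clockwise seen from above; 1.20 at the stop, where the arm points along the stand's -x, over the seat. It takes about 3 N at the grip post to start and 8 N at the stop, and springs back when let go.
- stopper: brown rubber stopper, 24 mm diameter, 24 mm high, loose; origin at the centre of its underside. A bystander.
- clicker: white round tally counter, 43 mm diameter, 26 mm high, loose; origin at the centre of its underside. A bystander.
- marker: white marker pen with red cap, 135 mm long, 14 mm thick, lying loose; origin under its middle. A bystander.
Mind the look-alikes: they are no part of the job. What is meant by the dish is not turquoise, and is the larger of those in its own colour.

How it is judged (in metres and radians):
On the way, in this order (a step that is already met when the one before it is completed fails the run):
1. the dish sits flat on the blue seat and has been let go (horizontal distance between dish and seat below 0.006 m and z of dish in the frame of seat below 0.002 m and angle between dish's own z axis and vertical below 0.035 rad and contact force between the fingers and dish below 0.05 N and linear speed of dish below 0.02 m/s), for 0.2 s.
2. the swing arm is held by the fingers at its stop (value of joint swing_arm above 1.15 rad and contact force between the fingers and stand above 3 N), for 0.2 s.
At the end, for the whole second after the job is handed in: The fingers hold the swing arm steady (under 0.1 rad/s) within 0.05 rad of its stop with over 3 N; the dish, untouched, sits on the seat: centre within 6 mm of the seat's, under 2 mm above its floor, tilt under 0.035 rad, probe within 12 mm of above its centre (all of step 2 and velocity of joint swing_arm between -0.1 and 0.1 rad/s and horizontal distance between dish and seat below 0.006 m and z of dish in the frame of seat below 0.002 m and angle between dish's own z axis and vertical below 0.035 rad and contact force between anything else and dish above 0.05 N and contact force between the fingers and dish below 0.05 N and horizontal distance between probe and dish below 0.012 m); the arm keeps its last pose, push and grip.
It fails at once if the dish is tipped more than 0.5 rad (angle between dish's own z axis and vertical above 0.5 rad).
It fails at once if the stopper, the tally counter or the marker is moved more than 20 mm (distance of any of stopper, clicker, marker from where it was at the start of the episode above 0.02 m).
It also fails if it takes over 56 s, if anything falls off the work surface, if the arm or the gripper's body presses on something with over 40 N, if the wrist force passes 120 N, or if a joint passes its speed limit or range.

## Working session

There is one attempt and no reset: what is moved stays moved. The work goes in short steps, Python scripts to look and compute and a shell command to move; the robot and the scene stay as the last step left them, time stands still between calls to the robot, and variables do not carry over. Pictures are saved under pics/ and viewed, at most 10 in all, crops included, and the job is handed in when it is done.

```bash
mkdir -p pics; ls; python3 - <<'E'
from bench import ctrl,cams
import cv2,numpy as np
for n in("scene","top"):
    im=cams.capture(n); cv2.imwrite(f"pics/{n}0.png",im[:,:,::-1]); c=cams.calibration(n)
    print(n,{k:np.round(v,4).tolist() for k,v in c.items()})
    E=np.array(c['extrinsics']);print(-E[:3,:3].T@E[:3,3])
print(ctrl.read_state())
E
```

```text
pics
scene {'fx': 535.2369, 'fy': 535.2369, 'cx': 277.2332, 'cy': 204.2647, 'D': [-0.0269, 0.0, 0.0, 0.0, 0.0], 'extrinsics': [[0.5864, -0.8099, 0.0139, -375.5024], [0.5956, 0.4427, 0.6702, -326.5112], [-0.549, -0.3848, 0.742, -1225.6271], [0.0, 0.0, 0.0, 1.0]]}
[-258.17974227 -631.13280305 1133.48489129]
top {'fx': 524.3427, 'fy': 524.3427, 'cx': 281.8851, 'cy': 212.2898, 'D': [-0.0055, 0.0, 0.0, 0.0, 0.0], 'extrinsics': [[0.0047, -1.0, -0.0001, -89.2335], [0.9989, 0.0047, 0.0466, -502.4543], [-0.0466, -0.0004, 0.9989, -1337.8309], [0.0, 0.0, 0.0, 1.0]]}
[ 439.97413522  -87.35448353 1359.78179313]
{'clock': 0.1, 'qpos': array([ 1.20431416e+00,  9.18234467e-02,  1.23178687e+00,  1.44400766e-05,
        1.81981818e+00, -5.67035076e-02]), 'qvel': array([-0.00188836, -0.00133283, -0.00145411,  0.00078533,  0.00115449,
       -0.00048938]), 'joint_efforts': array([ 1.96429442e-03, -4.60212207e+01, -4.19220364e+01, -1.14631557e-04,
        1.06768464e-02,  1.07039983e-05]), 'tcp_pos': array([182.82324813, 571.21993976, 244.2279633 ]), 'eef_rot': array([-3.13976055e+00, -1.18021785e-04,  2.83181743e+00]), 'contact_force': array([ 0.60982424, -1.18798919, -0.0377889 ]), 'moment': array([-0.0185154 ,  0.02388474,  0.05326093]), 'grasp_force': 0.0, 'opening': 85.33484818388389}
```

View pics/scene0.png

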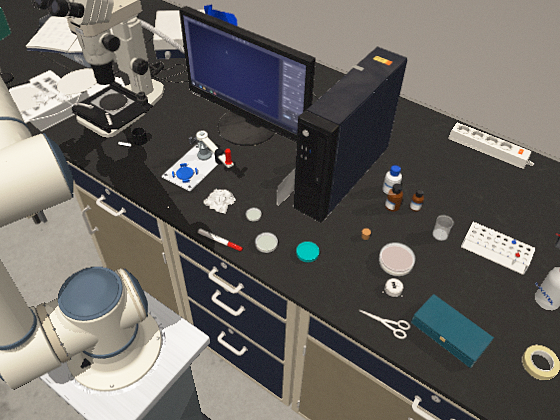

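View pics/top0.png

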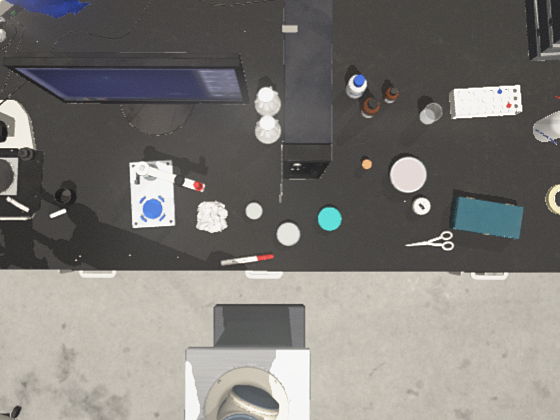

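Top view: pale green candidates are the larger dish at (288,233) and a smaller look-alike at (254,211). The others are turquoise at (329,218) and the wide dishes at (408,174). The stand's seat is at (152,208), its post at about (143,170) and the red grip at (199,186). I choose (288,233), and check it in a crop that includes the stand.

```bash
cat > h.py <<'E'
import cv2,numpy as np
from bench import ctrl,cams
def P(n):
    c=cams.calibration(n); K=np.array([[c['fx'],0,c['cx']],[0,c['fy'],c['cy']],[0,0,1.]])
    return K,np.array(c['D'],float),np.array(c['extrinsics'],float)
def ray(n,uv):
    K,D,E=P(n); x,y=cv2.undistortPoints(np.array([[uv]],float),K,D)[0,0]
    R,t=E[:3,:3],E[:3,3]; return -R.T@t, R.T@np.array([x,-y,-1.])
def onz(n,uv,z):
    o,d=ray(n,uv); return o+d*(z-o[2])/d[2]
def tri(a,b):
    o1,d1=ray('scene',a); o2,d2=ray('top',b)
    s=np.linalg.lstsq(np.c_[d1,-d2],o2-o1,rcond=None)[0]
    p,q=o1+s[0]*d1,o2+s[1]*d2; return (p+q)/2,np.linalg.norm(p-q)
def proj(n,X):
    K,D,E=P(n); p=E[:3,:3]@np.asarray(X,float)+E[:3,3]
    return cv2.projectPoints(np.array([[p[0],-p[1],-p[2]]]),np.zeros(3),np.zeros(3),K,D)[0].ravel()
def comps(im,mask,box,amin=15):
    x0,y0,x1,y1=box; m=np.zeros(mask.shape,np.uint8); m[y0:y1,x0:x1]=mask[y0:y1,x0:x1]
    n,l,s,c=cv2.connectedComponentsWithStats(m,connectivity=8)
    return [(s[i].tolist(),c[i].round(2).tolist()) for i in range(1,n) if s[i,4]>=amin],l
E
python3 - <<'E'
from h import *
S=cv2.imread('pics/scene0.png');T=cv2.imread('pics/top0.png')
a=cv2.resize(T[150:250,120:320],None,fx=4,fy=4,interpolation=cv2.INTER_CUBIC)[:, :800]
cv2.imwrite('pics/ctop.png',a)
b=cv2.resize(S[120:260,155:325],None,fx=4,fy=4,interpolation=cv2.INTER_CUBIC); cv2.imwrite('pics/cscene.png',b)
for n,im,bx,bd,br in(('top',T,(120,150,220,240),(230,195,320,250),(180,170,220,200)),('scene',S,(155,120,250,200),(235,200,290,260),(215,140,250,170))):
    h=cv2.cvtColor(im,cv2.COLOR_BGR2HSV); H,s,v=cv2.split(h)
    print(n,'blue',comps(im,(H>100)&(H<125)&(s>140)&(v>60),bx)[0])
    print('pale',comps(im,(v>110)&(s<90),bd)[0])
    print('red',comps(im,((H<8)|(H>172))&(s>150)&(v>80),br)[0])
    for p in ((288,233),(254,211)) if n=='top' else ((266,242),(253,214)): print(im[p[1],p[0]])
E
```

```text
top blue [([143, 200, 19, 18, 266], [152.05, 208.47])]
pale [([279, 195, 4, 8, 23], [280.0, 198.26]), ([245, 202, 18, 18, 244], [253.55, 210.46]), ([276, 222, 25, 24, 455], [287.9, 233.64])]
red [([194, 182, 9, 9, 50], [197.66, 185.76])]
[221 228 228]
[221 229 228]
scene blue [([176, 163, 17, 19, 202], [184.29, 172.58])]
pale [([276, 200, 9, 6, 25], [279.0, 201.68]), ([246, 208, 16, 13, 171], [253.15, 213.96]), ([255, 232, 23, 21, 370], [266.0, 241.98])]
red [([225, 148, 8, 17, 89], [227.87, 156.2])]
[192 209 209]
[196 213 212]
```

View pics/ctop.png

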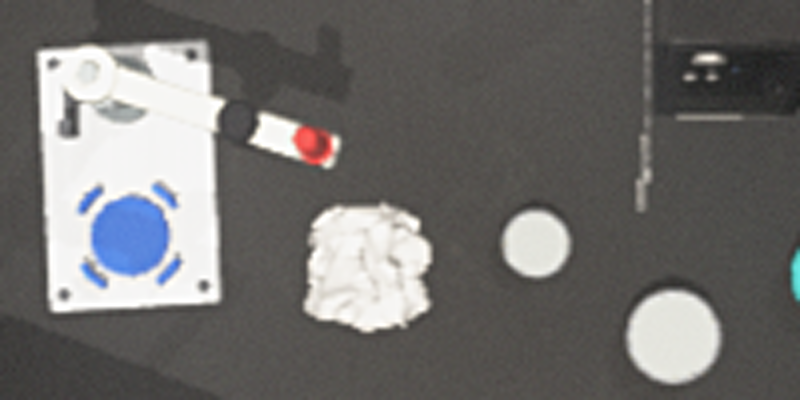

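View pics/cscene.png

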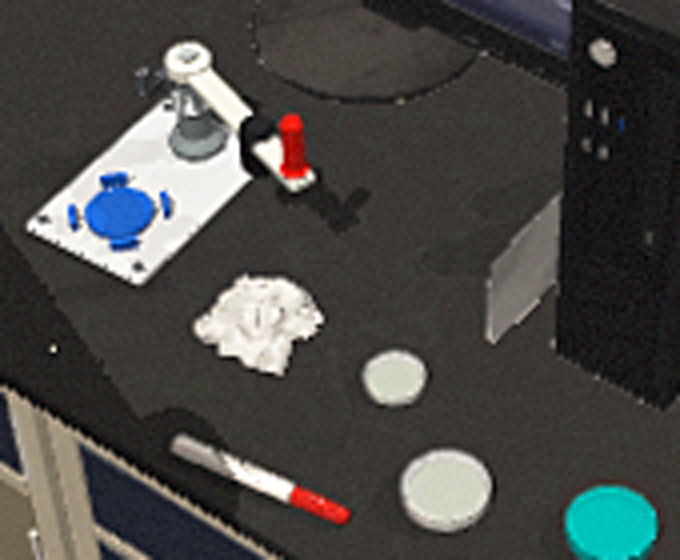

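The chosen dish is the larger pale green one, at (288,233) in the top view and (266,242) in the scene view, with the same fill colour as the small one. Next I triangulate it, the seat, the stand's axis and the red post.

```bash
python3 - <<'E'
from h import *
S=cv2.imread('pics/scene0.png');T=cv2.imread('pics/top0.png')
def soft(im,f,box,k=8):
    # upsampled contour -> ellipse fit
    x0,y0,x1,y1=box; a=cv2.resize(im[y0:y1,x0:x1],None,fx=k,fy=k,interpolation=cv2.INTER_CUBIC)
    m=f(a).astype(np.uint8); cs,_=cv2.findContours(m,cv2.RETR_EXTERNAL,cv2.CHAIN_APPROX_NONE)
    c=max(cs,key=cv2.contourArea); (cx,cy),ax,an=cv2.fitEllipse(c)
    return np.array([(cx+.5)/k+x0-.5,(cy+.5)/k+y0-.5]),np.array(ax)/k,an,c/k+[x0,y0]
blue=lambda a:(a[:,:,0].astype(int)-a[:,:,2]>70)
pale=lambda a:a.min(2)>115
red=lambda a:(a[:,:,2].astype(int)-a[:,:,1]>80)
r={}
for n,im,b,d,g in(('top',T,(143,198,163,220),(268,215,308,250),(190,176,208,195)),('scene',S,(175,160,195,184),(248,225,285,262),(215,140,240,172))):
    r[n]=[soft(im,f,x) for f,x in((blue,b),(pale,d),(red,g))]
    for q in r[n]: print(n,q[0].round(2),q[1].round(2),round(q[2]))
for i,nm in((0,'seat'),(1,'dish')): print(nm,tri(r['scene'][i][0],r['top'][i][0]))
print('seat z14',onz('top',r['top'][0][0],14),onz('scene',r['scene'][0][0],14))
print('dish z15/8',onz('top',r['top'][1][0],15),onz('scene',r['scene'][1][0],15),onz('scene',r['scene'][1][0],8))
# expected sizes
# plate corners
for n,im,box in(('top',T,(120,150,185,235)),('scene',S,(155,140,235,195))):
    x0,y0,x1,y1=box;m=np.zeros(im.shape[:2],np.uint8);m[y0:y1,x0:x1]=(im[y0:y1,x0:x1].min(2)>120)
    cs,_=cv2.findContours(m,cv2.RETR_EXTERNAL,cv2.CHAIN_APPROX_NONE);c=max(cs,key=cv2.contourArea)
    bx=cv2.approxPolyDP(cv2.convexHull(c),3,True)[:,0]; print(n,bx.tolist())
    for p in bx: print(onz(n,p,8).round(1))
E
```

```text
top [151.97 208.59] [19.13 19.56] 31
top [287.94 233.71] [23.61 23.8 ] 101
top [197.9  185.85] [ 8.16 10.42] 131
scene [184.23 172.38] [16.05 18.01] 168
scene [265.97 241.92] [20.12 22.36] 85
scene [227.78 156.93] [ 6.68 19.04] 176
seat (array([510.71374966, 248.1286001 ,  11.11972081]), np.float64(0.522390885498563))
dish (array([ 447.72857178, -102.55554686,    7.26524294]), np.float64(0.45853288617529014))
seat z14 [510.72689984 247.2055408   14.        ] [508.60178204 246.10014263  14.        ]
dish z15/8 [ 447.82382083 -102.6488513    15.        ] [ 442.73925854 -106.00710728   15.        ] [ 447.12593648 -102.72062581    8.        ]
top [[170, 160], [176, 175], [174, 225], [132, 227], [129, 163]]
[637.5 204.    8. ]
[598.4 187.8   8. ]
[468.9 191.2   8. ]
[463.3 299.5   8. ]
[629.2 310.2   8. ]
scene [[217, 147], [217, 164], [190, 190], [162, 177], [199, 140], [210, 140]]
[657.7 245.6   8. ]
[598.8 195.8   8. ]
[468.8 188.    8. ]
[459.  290.3   8. ]
[649.  312.8   8. ]
[669.8 284.9   8. ]
```

Checks: seat 11 mm by triangulation (text says 14). The dish ellipse fit gives 7 mm because it blends the rim and the wall, so the true rim of 15 mm is plausible. Next I check the pivot and post and plan the move to above the dish.

```bash
cat >> h.py <<'E'
def go(X,yaw=None):
    s=ctrl.read_state(); from scipy.spatial.transform import Rotation as Ro
    R=Ro.from_euler('xyz',s['eef_rot']); d=R.inv().apply(np.array(X)-s['tcp_pos'])/40
    y=0 if yaw is None else -np.degrees((yaw-s['eef_rot'][2]+np.pi)%(2*np.pi)-np.pi)/6
    print('row',d.round(3),round(y,3),'| tcp',s['tcp_pos'].round(2),s['eef_rot'].round(4),'F',s['contact_force'].round(1),'open',round(s['opening'],1),'t',s['clock'])
E
python3 - <<'E'
from h import *
T=cv2.imread('pics/top0.png')
# plate: side edges & front edge fit at z=8, white/dark crossing by row
g=cv2.cvtColor(T,cv2.COLOR_BGR2GRAY).astype(float)
L=[];Rr=[];B=[]
def cross(p,i0,step):
    i=i0
    while p[i]>110:i+=step
    return i-step+step*(p[i-step]-110)/(p[i-step]-p[i])
for v in range(185,222):
    L.append(onz('top',(cross(g[v],136,-1),v),8)); 
    if v>196: Rr.append(onz('top',(cross(g[v],170,1),v),8))
for u in range(138,170): B.append(onz('top',(u,cross(g[:,u],222,1)),8))
for n,a,i in(('L',L,0),('R',Rr,0),('B',B,1)):
    a=np.array(a);k=np.polyfit(a[:,i],a[:,1-i],1);print(n,np.degrees(np.arctan(k[0])),k, np.std(a[:,1-i]-np.polyval(k,a[:,i])))
for z in(91,96,100): print('hub',onz('top',(142.5,168.5),z))
print('red top z138',onz('top',(197.4,185.3),138))
th=np.radians(3);s=np.array([510.7,247.3]);pv=s+95*np.array([np.cos(th),np.sin(th)]);print('pivot',pv)
print(proj('scene',[*pv,91]),proj('top',[*pv,91]))
a=th+np.pi+1.2; gp=pv+145*np.array([np.cos(a),np.sin(a)]);print('post rest',gp,proj('top',[*gp,138]),proj('scene',[*gp,138]))
go([447.8,-102.6,150],np.pi+th)
E
```

```text
L 3.8890702826812436 [6.79815171e-02 2.69125441e+02] 0.27023730313057237
R 0.41418644792994846 [7.22904316e-03 1.86885690e+02] 2.386882041785046
B -3.7692489815770176 [-6.58808716e-02  4.80020858e+02] 0.20669204745184108
hub [604.23620482 252.70783377  91.        ]
hub [603.58888283 251.36772029  96.        ]
hub [603.07102525 250.2956295  100.        ]
red top z138 [559.23926809 110.95174096 138.        ]
pivot [605.5698058  252.27191584]
[201.97496733 134.59528683] [142.68848921 167.95545609]
post rest [560.17291595 114.56163158] [195.86195784 184.89516508] [227.21792088 149.72852704]
row [-11.445 -14.02    2.38 ] -3.458 | tcp [182.82 571.22 244.23] [-3.1398e+00 -1.0000e-04  2.8318e+00] F [ 0.6 -1.2 -0. ] open 85.3 t 0.1
```

```bash
python3 -m pendant '[[[-11.44,-14.02,2],-3.6],[[-11.44,-14.02,2],-3.6],[[-11.44,-14.02,2],-3.6],[[-11.44,-14.02,2],-3.6],[[-11.44,-14.02,2],-3.6],[[-11.44,-14.02,2],-3.6],[[-11.44,-14.02,2],-3.6],[[-11.44,-14.02,2],-3.6],[[-11.44,-14.02,2],-3.6],[[-11.44,-14.02,2],-3.6],[[-11.44,-14.02,2],-3.6],[[-11.44,-14.02,2],-3.6],[[-11.44,-14.02,2],-3.6],[[-11.44,-14.02,2],-3.6],[[-11.44,-14.02,2],-3.6],[[-11.44,-14.02,2],-3.6],[[-11.44,-14.02,2],-3.6],[[-11.44,-14.02,2],-3.6],[[-11.44,-14.02,2],-3.6],[[-11.44,-14.02,2],-3.6]]' 1 40; python3 -c "
from h import *
go([447.8,-102.6,60],np.pi+.067)"
```

```text
clock: 1.77
tcp_pos: [447.4, -102.8, 164.3]
eef_rot: [3.14, -0.002, -3.077]
contact_force: [-0.7, 1.4, 0.9]
opening: 85.5
grasp_force: 0.0
row [-1.600e-02  2.000e-03  2.609e+00] -0.022 | tcp [ 447.39 -102.82  164.35] [ 3.1404e+00 -2.1000e-03 -3.0769e+00] F [-0.7  1.4  0.9] open 85.5 t 1.7667
```

```bash
python3 -m pendant '[[[0,0,1],0],[[0,0,2],0],[[0,0,3],0],[[0,0,3.3],0],[[0,0,3.5],0],[[0,0,3.6],0],[[0,0,3.6],0],[[0,0,3.6],0],[[0,0,3.6],0]]'; python3 - <<'E'
from h import *
go([447.8,-102.6,15])
S=cams.capture('scene');T=cams.capture('top')
a=cv2.resize(S[190:290,205:325],None,fx=5,fy=5,interpolation=3);b=cv2.resize(T[185:270,245:335],None,fx=5,fy=5,interpolation=3)
cv2.imwrite('pics/g1.png',a[:,:,::-1]);cv2.imwrite('pics/g1t.png',b[:,:,::-1])
E
```

```text
clock: 2.52
tcp_pos: [449.3, -102.5, 23.7]
eef_rot: [-3.14, 0.004, -3.074]
contact_force: [-0.5, -0.3, 0.1]
opening: 85.6
grasp_force: 0.0
row [ 0.038 -0.     0.219] 0 | tcp [ 449.27 -102.48   23.75] [-3.1402  0.0038 -3.0742] F [-0.5 -0.3  0.1] open 85.6 t 2.5167
```

View pics/g1.png

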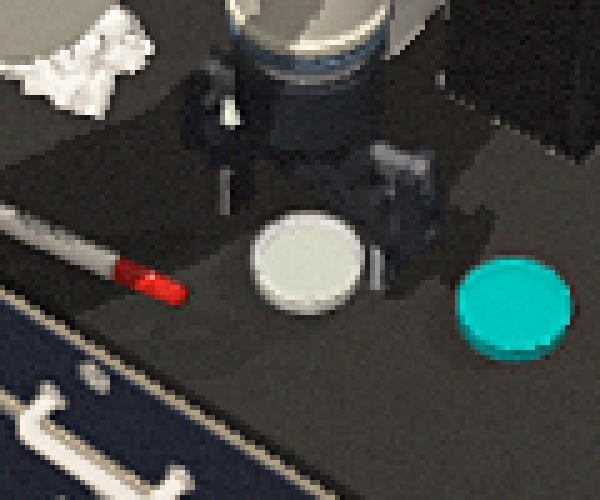

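The crop shows the dish at (307,262) centred between the two finger tips, at (225,212) and (378,290). The marker's cap is clear of the left finger. I lower and close.

```bash
python3 -m pendant '[[[0.03,0,0.1],0],[[0.03,0,0.22],0],[[0.03,0,0.22],0],[[0.03,0,0.22],0],[[0.03,0,0.22],0]]' ; python3 -m pendant '[[[0,0,0],0],[[0,0,0],0],[[0,0,0],0],[[0,0,0],0],[[0,0,0],0],[[0,0,0],0],[[0,0,0],0],[[0,0,0],0],[[0,0,0],0],[[0,0,0],0],[[0,0,0],0],[[0,0,0],0],[[0,0,0],0],[[0,0,0],0],[[0,0,0],0],[[0,0,0],0]]' 0.5 30
```

```text
clock: 3.03
tcp_pos: [446.4, -102.2, 12.3]
eef_rot: [3.141, -0.0, -3.074]
contact_force: [0.2, -0.1, -0.5]
opening: 85.7
grasp_force: 0.0
clock: 4.37
tcp_pos: [446.9, -102.4, 13.0]
eef_rot: [-3.141, 0.001, -3.074]
contact_force: [0.2, -0.9, 4.9]
opening: 53.6
grasp_force: 32.0
```

```bash
python3 -m pendant '[[[0,0,-0.1],0],[[0,0,-0.3],0],[[0,0,-0.6],0],[[0,0,-1],0],[[0,0,-1.5],0],[[0,0,-2],0],[[0,0,-2.4],0],[[0,0,-2.5],0],[[0,0,-2.5],0],[[0,0,-2.5],0],[[0,0,-2.5],0]]'; python3 - <<'E'
from h import *
th=.067
go([510,247.6,105],np.pi+th)
S=cams.capture('scene');T=cams.capture('top');cv2.imwrite('pics/s2.png',S[:,:,::-1]);cv2.imwrite('pics/t2.png',T[:,:,::-1])
a=cv2.resize(S[150:270,200:330],None,fx=4.5,fy=4.5,interpolation=3)
cv2.imwrite('pics/g2.png',a[:,:,::-1])
for z in(75,92,95): print(proj('scene',[447,-102.4,z]),proj('top',[447,-102.4,z]))
E
```

```text
clock: 5.28
tcp_pos: [445.9, -102.0, 111.1]
eef_rot: [3.141, -0.002, -3.074]
contact_force: [0.1, 0.8, -0.1]
opening: 53.4
grasp_force: 31.7
row [-2.186  8.613  0.155] 0.002 | tcp [ 445.91 -102.04  111.12] [ 3.1408e+00 -2.1000e-03 -3.0744e+00] F [ 0.1  0.8 -0.1] open 53.4 t 5.2833
[265.79464021 225.78972015] [288.11327252 233.90848606]
[265.78130384 221.51619371] [288.1958361  233.87035959]
[265.77892879 220.7537997 ] [288.21063648 233.86352502]
```

View pics/g2.png

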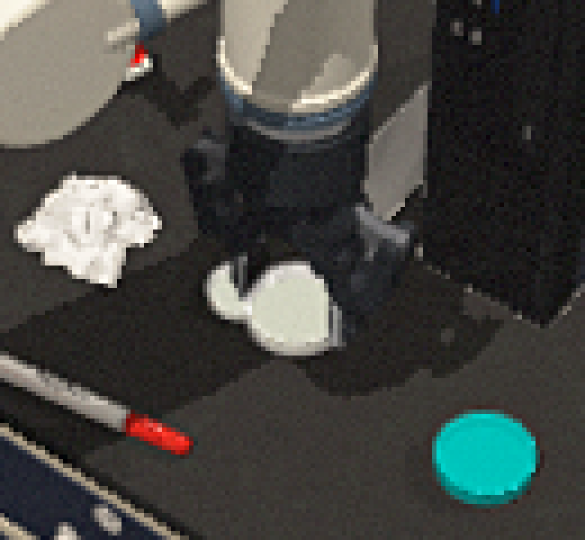

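The dish is held level at (291,307) in the crop. I carry it above the seat at this height.

```bash
python3 -m pendant '[[[-0.05,0.2,0],0],[[-0.15,0.6,0],0],[[-0.3,1.2,0],0],[[-0.5,1.9,0],0],[[-0.66,2.6,0],0],[[-0.84,3.3,0],0],[[-1.02,4,0],0],[[-1.2,4.7,0],0],[[-1.37,5.4,0],0],[[-1.55,6.1,0],0],[[-1.73,6.8,0],0],[[-1.88,7.4,0],0],[[-2,7.9,0],0],[[-2.1,8.3,0],0],[[-2.16,8.5,0],0],[[-2.19,8.61,0],0],[[-2.19,8.61,0],0],[[-2.19,8.61,0],0],[[-2.19,8.61,0],0],[[-2.19,8.61,0],0]]'; python3 - <<'E'
from h import *
go([510,247.6,45],np.pi+.067)
E
```

```text
clock: 7.05
tcp_pos: [510.9, 246.4, 112.6]
eef_rot: [-3.141, 0.0, -3.076]
contact_force: [-0.8, -0.0, -0.5]
opening: 53.3
grasp_force: 31.8
row [0.021 0.032 1.689] -0.009 | tcp [510.91 246.39 112.58] [-3.1414e+00  1.0000e-04 -3.0756e+00] F [-0.8 -0.  -0.5] open 53.3 t 7.05
```

```bash
python3 -m pendant '[[[0,0.02,0.2],0],[[0,0.02,0.6],0],[[0,0.02,1],0],[[0,0.02,1.4],0],[[0,0.02,1.7],0],[[0,0.02,1.8],0],[[0,0.02,1.8],0],[[0,0.02,1.8],0],[[0,0.02,1.8],0]]'; python3 - <<'E'
from h import *
go([510,247.6,28],np.pi+.067)
S=cams.capture('scene');T=cams.capture('top');cv2.imwrite('pics/s3.png',S[:,:,::-1]);cv2.imwrite('pics/t3.png',T[:,:,::-1])
a=cv2.resize(S[125:205,145:245],None,fx=5,fy=5,interpolation=3);b=cv2.resize(T[160:240,100:200],None,fx=5,fy=5,interpolation=3)[:,:250]
b=cv2.resize(T[170:250,125:180],None,fx=5,fy=5,interpolation=3)
cv2.imwrite('pics/g3.png',np.hstack([a,b])[:,:,::-1])
E
```

```text
clock: 7.8
tcp_pos: [511.5, 248.3, 41.7]
eef_rot: [3.141, 0.002, -3.074]
contact_force: [-0.1, 0.6, -0.8]
opening: 53.3
grasp_force: 31.7
row [ 0.039 -0.015  0.344] 0.001 | tcp [511.48 248.3   41.75] [ 3.1409e+00  1.9000e-03 -3.0745e+00] F [-0.1  0.6 -0.8] open 53.3 t 7.8
```

View pics/g3.png

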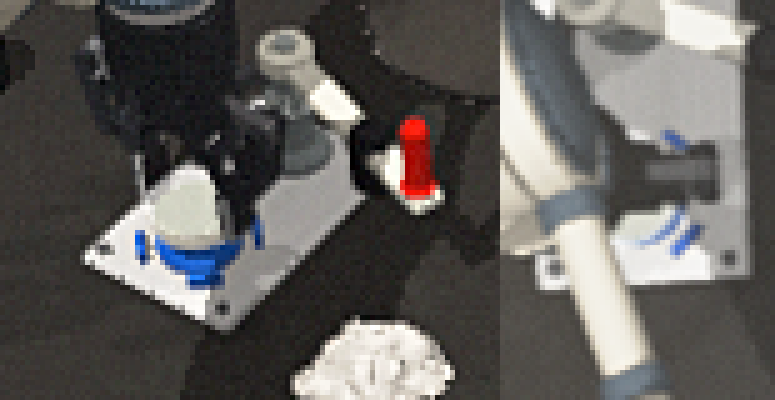

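```bash
python3 - <<'E'
from h import *
from scipy.optimize import least_squares as ls
def cont(img,box,f,k=8):
    x0,y0,x1,y1=box; a=cv2.resize(img[y0:y1,x0:x1],None,fx=k,fy=k,interpolation=3);m=f(a).astype(np.uint8)
    c=max(cv2.findContours(m,0,1)[0],key=cv2.contourArea)[:,0];return (c+.5)/k+[x0-.5,y0-.5]
S=cv2.imread('pics/s3.png')
# filling: greenish pale (not white plate); dish rim outer left against plate is poor contrast -> use rows values
g=S[150:182,170:196].astype(int)
for v in range(156,180,2): print(v,[tuple(x) for x in S[v,172:184].tolist()])
for c in ([511.5,248.3],[510,247.6]):
    a=np.linspace(0,2*np.pi,73);q=np.array([proj('scene',[c[0]+30*np.cos(t),c[1]+30*np.sin(t),43.5]) for t in a]);print(q.min(0),q.max(0))
    a=np.linspace(0,2*np.pi,73);q=np.array([proj('scene',[c[0]+28*np.cos(t),c[1]+28*np.sin(t),28.5]) for t in a]);print(q.min(0),q.max(0))
E
```

```text
156 [(147, 150, 155), (84, 87, 88), (20, 19, 24), (32, 30, 30), (21, 21, 26), (19, 19, 17), (33, 28, 35), (57, 58, 66), (17, 24, 22), (20, 30, 29), (38, 40, 44), (48, 49, 50)]
158 [(153, 157, 155), (83, 85, 88), (20, 14, 18), (21, 19, 27), (23, 20, 22), (21, 18, 21), (16, 12, 17), (43, 44, 43), (97, 99, 101), (154, 159, 163), (194, 195, 201), (190, 197, 200)]
160 [(103, 103, 101), (130, 134, 134), (11, 9, 12), (16, 17, 9), (13, 13, 16), (71, 68, 66), (119, 121, 123), (202, 205, 208), (208, 212, 215), (219, 224, 227), (215, 221, 224), (221, 223, 225)]
162 [(60, 63, 62), (155, 159, 159), (38, 36, 37), (92, 93, 93), (164, 165, 165), (176, 182, 185), (184, 187, 190), (213, 222, 222), (221, 228, 229), (190, 209, 206), (190, 209, 206), (195, 209, 209)]
164 [(49, 51, 57), (137, 140, 144), (178, 180, 180), (165, 166, 168), (175, 177, 180), (197, 214, 213), (197, 216, 214), (195, 211, 210), (196, 210, 210), (195, 209, 210), (197, 212, 211), (191, 206, 206)]
166 [(167, 174, 178), (244, 247, 249), (249, 252, 254), (232, 237, 238), (196, 212, 210), (194, 211, 208), (197, 212, 211), (195, 212, 21
[... 808 characters left out ...]
, (155, 113, 97), (142, 132, 128), (149, 149, 151), (155, 162, 167), (156, 163, 167)]
176 [(172, 152, 145), (99, 30, 0), (118, 91, 76), (161, 176, 186), (227, 244, 253), (178, 82, 42), (200, 87, 6), (216, 101, 27), (223, 107, 31), (212, 101, 26), (133, 61, 17), (138, 66, 21)]
178 [(229, 233, 236), (214, 208, 206), (231, 239, 242), (229, 234, 238), (228, 235, 238), (227, 237, 244), (182, 163, 152), (141, 88, 72), (161, 73, 21), (191, 87, 28), (206, 93, 21), (211, 101, 34)]
[172.89291889 157.35101955] [193.46648068 171.49006195]
[174.2377054  161.49284927] [193.30293525 174.68449736]
[172.71334355 157.72372824] [193.30168228 171.88249411]
[174.06036859 161.86613623] [193.13919034 175.07604673]
```

```bash
python3 -m pendant '[[[0.045,-0.01,0.05],0],[[0.045,-0.01,0.1],0],[[0.045,-0.01,0.15],0],[[0.045,-0.01,0.2],0],[[0.045,-0.01,0.25],0],[[0.045,-0.01,0.28],0],[[0.045,-0.01,0.28],0],[[0.045,-0.01,0.28],0]]'; python3 -m pendant '[[[0,0,0.02],0],[[0,0,0.04],0],[[0,0,0.05],0],[[0,0,0.05],0],[[0,0,0.05],0]]'
```

```text
clock: 8.57
tcp_pos: [509.0, 247.5, 29.1]
eef_rot: [-3.141, -0.0, -3.074]
contact_force: [-0.0, 0.3, -0.4]
opening: 53.8
grasp_force: 31.7
clock: 8.98
tcp_pos: [509.0, 247.5, 27.3]
eef_rot: [-3.142, -0.0, -3.074]
contact_force: [-0.1, 0.8, -0.3]
opening: 53.7
grasp_force: 31.7
```

```bash
python3 -m pendant '[[[0,0,0.01],0],[[0,0,0.02],0],[[0,0,0.03],0],[[0,0,0.03],0],[[0,0,0.03],0]]'
```

```text
clock: 9.4
tcp_pos: [509.1, 247.6, 27.0]
eef_rot: [3.141, 0.0, -3.074]
contact_force: [-2.2, -1.4, 5.4]
opening: 53.4
grasp_force: 32.2
```

```bash
python3 -m pendant '[[[0,0,0],0],[[0,0,0],0],[[0,0,0],0],[[0,0,0],0],[[0,0,0],0],[[0,0,0],0],[[0,0,0],0],[[0,0,0],0],[[0,0,0],0],[[0,0,0],0]]' 1; python3 -m pendant '[[[0,0,-0.2],0],[[0,0,-0.6],0],[[0,0,-1.2],0],[[0,0,-2],0],[[0,0,-2.8],0],[[0,0,-3.6],0],[[0,0,-4.3],0],[[0,0,-4.3],0],[[0,0,-4.3],0],[[0,0,-4.3],0]]'
python3 - <<'E'
from h import *
S=cams.capture('scene');T=cams.capture('top');cv2.imwrite('pics/s4.png',S[:,:,::-1]);cv2.imwrite('pics/t4.png',T[:,:,::-1])
a=cv2.resize(S[125:205,145:245],None,fx=5,fy=5,interpolation=3)
b=cv2.resize(T[170:250,125:180],None,fx=5,fy=5,interpolation=3)
cv2.imwrite('pics/g4.png',np.hstack([a,b])[:,:,::-1])
go([510,247.6,190],np.pi+.067)
E
```

```text
clock: 10.23
tcp_pos: [509.0, 247.6, 26.0]
eef_rot: [-3.142, -0.0, -3.074]
contact_force: [-0.2, 0.5, -0.4]
opening: 85.3
grasp_force: 0.0
clock: 11.07
tcp_pos: [508.9, 247.5, 197.8]
eef_rot: [-3.141, -0.0, -3.074]
contact_force: [-0.5, -0.1, -0.4]
opening: 85.6
grasp_force: 0.0
row [-0.041  0.006  0.156] 0.002 | tcp [508.4  247.27 196.23] [-3.1406e+00 -2.9000e-03 -3.0744e+00] F [0.4 0.2 0.1] open 85.2 t 11.1667
```

View pics/g4.png

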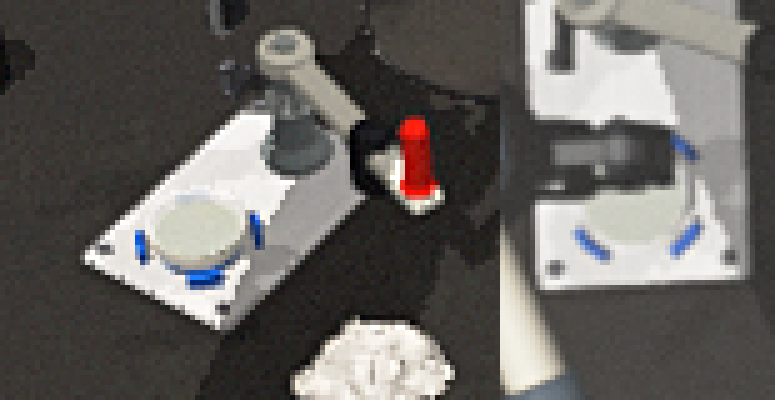

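The dish (crop: (198,230) in the scene half, (635,200) in the top half) sits flat, with all the visible guards evenly around it. Next I locate the red post.

```bash
python3 - <<'E'
from h import *
S=cv2.imread('pics/s4.png');T=cv2.imread('pics/t4.png')
def red(im,b):
    h=cv2.cvtColor(im,cv2.COLOR_BGR2HSV);H,s,v=cv2.split(h);return comps(im,((H<8)|(H>172))&(s>120)&(v>60),b)[0]
a=red(S,(215,140,250,172));b=red(T,(180,170,220,200));print(a,b)
A,B=a[0][1],b[0][1];print('tri',tri(A,B),onz('top',B,116),onz('scene',A,116))
pv=np.array([605,253.3])
for th in(.067,):
  for q in(0,.1,1.2):
    an=th+np.pi+1.2-q; print(q,pv+145*np.array([np.cos(an),np.sin(an)]))
p=tri(A,B)[0][:2];print(np.linalg.norm(p-pv))
E
```

```text
[([224, 148, 9, 17, 101], [227.91, 156.18])] [([193, 181, 10, 10, 69], [198.0, 185.68])]
tri (array([560.47728743, 113.62186818, 114.13821346]), np.float64(0.6081123172171254)) [560.48553736 113.08254338 116.        ] [558.80756281 112.51161059 116.        ]
0 [561.6239985  114.93988113]
0.1 [548.02773444 119.96147985]
1.2 [460.32533077 243.59226681]
146.60236165605457
```

```bash
python3 -c "
from h import *
go([561,114.2,190],1.267)"
```

```text
row [-1.089 -3.407  0.156] 18.543 | tcp [508.4  247.27 196.23] [-3.1406e+00 -2.9000e-03 -3.0744e+00] F [0.4 0.2 0.1] open 85.2 t 11.1667
```

```bash
python3 -m pendant '[[[-0.3,-1,0.15],1.1],[[-0.6,-2,0.15],2.2],[[-0.9,-2.8,0.15],3.4],[[-1.09,-3.3,0.15],4.6],[[-1.09,-3.41,0.15],5.8],[[-1.09,-3.41,0.15],7],[[-1.09,-3.41,0.15],8.2],[[-1.09,-3.41,0.15],9.4],[[-1.09,-3.41,0.15],10.6],[[-1.09,-3.41,0.15],11.8],[[-1.09,-3.41,0.15],13],[[-1.09,-3.41,0.15],14.2],[[-1.09,-3.41,0.15],15.4],[[-1.09,-3.41,0.15],16.6],[[-1.09,-3.41,0.15],17.6],[[-1.09,-3.41,0.15],18.54],[[-1.09,-3.41,0.15],18.54],[[-1.09,-3.41,0.15],18.54],[[-1.09,-3.41,0.15],18.54]]'; python3 - <<'E'
from h import *
go([561,114.2,117],1.267)
S=cv2.cvtColor(cams.capture('top'),4);cv2.imwrite('pics/t5.png',S)
m=(S.min(2)>115)&(S[:,:,0].astype(int)<S[:,:,1]+40)
print(comps(S,((S[:,:,0].astype(int)-S[:,:,2])>70),(120,185,180,235),3)[0], proj('top',[510.5,247.6,29]))
for v in range(194,222,3): print(v,S[v,138:166].astype(int)[:,2].tolist())
E
```

```text
clock: 12.75
tcp_pos: [561.4, 114.3, 191.1]
eef_rot: [-3.14, 0.001, 1.27]
contact_force: [-0.2, 0.4, -0.6]
opening: 85.6
grasp_force: 0.0
row [-0.005 -0.005  1.854] 0.031 | tcp [561.38 114.35 191.14] [-3.1402e+00  7.0000e-04  1.2702e+00] F [-0.2  0.4 -0.6] open 85.6 t 12.75
[([158, 196, 6, 6, 14], [160.57, 198.57]), ([139, 198, 5, 5, 10], [140.9, 200.0]), ([159, 215, 6, 6, 14], [161.64, 217.5]), ([142, 219, 4, 3, 6], [143.67, 219.83])] [150.34902228 208.35947103]
194 [79, 165, 232, 239, 237, 236, 235, 236, 217, 179, 172, 166, 171, 173, 171, 170, 173, 170, 173, 214, 233, 234, 235, 238, 239, 236, 238, 238]
197 [93, 147, 214, 235, 193, 116, 82, 116, 163, 191, 197, 208, 213, 214, 209, 197, 190, 179, 172, 133, 89, 79, 91, 133, 167, 221, 236, 238]
200 [166, 159, 109, 74, 105, 167, 215, 223, 217, 207, 207, 207, 206, 204, 205, 205, 205, 209, 215, 221, 204, 174, 143, 105, 74, 79, 187, 232]
203 [157, 146, 156, 189, 212, 207, 206, 204, 206, 205, 207, 205, 203, 205, 207, 206, 205, 205, 206, 207, 205, 217, 213, 182, 149, 150, 216, 235]
206 [177, 172, 209, 217, 206, 205, 206, 207, 204, 205, 206, 206, 204, 204, 205, 205, 204, 207, 203, 206, 205, 205, 210, 203, 165, 148, 214, 234]
209 [194, 159, 191, 214, 207, 203, 206, 205, 207, 204, 206, 206, 205, 205, 208, 204, 206, 206, 206, 206, 204, 206, 209, 209, 177, 147, 211, 234]
212 [206, 178, 170, 204, 214, 204, 205, 206, 206, 204, 207, 206, 204, 206, 205, 206, 209, 206, 205, 205, 206, 207, 212, 191, 173, 201, 225, 232]
215 [219, 191, 155, 169, 207, 216, 210, 206, 204, 207, 205, 207, 206, 206, 206, 203, 206, 208, 205, 203, 208, 201, 201, 209, 171, 98, 72, 151]
218 [224, 209, 178, 128, 76, 102, 172, 214, 227, 225, 219, 215, 212, 212, 213, 213, 210, 219, 228, 223, 220, 182, 119, 78, 80, 148, 219, 234]
221 [228, 218, 193, 161, 198, 206, 148, 98, 111, 199, 229, 229, 226, 226, 226, 227, 225, 227, 227, 234, 233, 198, 169, 228, 245, 242, 239, 239]
```

The dish is centred in the seat, at column ~150.8 against the 150.4 predicted. I descend over the post and grip.

```bash
python3 -m pendant '[[[0,0,0.5],0],[[0,0,1],0],[[0,0,1.4],0],[[0,0,1.7],0],[[0,0,1.83],0],[[0,0,1.83],0],[[0,0,1.83],0],[[0,0,1.83],0]]'; python3 -m pendant '[[[0,0,0],0],[[0,0,0],0],[[0,0,0],0],[[0,0,0],0],[[0,0,0],0],[[0,0,0],0],[[0,0,0],0],[[0,0,0],0],[[0,0,0],0],[[0,0,0],0],[[0,0,0],0],[[0,0,0],0],[[0,0,0],0],[[0,0,0],0],[[0,0,0],0],[[0,0,0],0],[[0,0,0],0],[[0,0,0],0],[[0,0,0],0],[[0,0,0],0]]' 0 60
```

```text
clock: 13.47
tcp_pos: [562.3, 114.5, 120.3]
eef_rot: [3.14, -0.001, 1.268]
contact_force: [-0.5, 0.1, 0.2]
opening: 85.4
grasp_force: 0.0
clock: 15.13
tcp_pos: [560.4, 114.8, 119.2]
eef_rot: [-3.139, 0.0, 1.268]
contact_force: [-7.8, 1.5, 4.8]
opening: 14.6
grasp_force: 58.7
```

```bash
python3 -m pendant '[[[0.005,-0.18,0],0.48],[[0.018,-0.36,0],0.95],[[0.046,-0.58,0],1.53],[[0.087,-0.79,0],2.1],[[0.14,-1.0,0],2.67],[[0.208,-1.21,0],3.25],[[0.286,-1.41,0],3.82],[[0.377,-1.61,0],4.39],[[0.48,-1.8,0],4.97],[[0.593,-1.986,0],5.54],[[0.718,-2.165,0],6.11],[[0.852,-2.335,0],6.68],[[0.997,-2.497,0],7.26],[[1.152,-2.65,0],7.83],[[1.315,-2.794,0],8.4],[[1.487,-2.927,0],8.98],[[1.666,-3.05,0],9.55],[[1.82,-3.144,0],10.03],[[1.98,-3.23,0],10.5],[[1.98,-3.23,0],10.5]]'; python3 - <<'E'
from h import *
s=ctrl.read_state();p=s['tcp_pos'][:2]-[605,253.3]
print('r',np.linalg.norm(p),'q',.067+np.pi+1.2-np.arctan2(p[1],p[0])%(2*np.pi))
go([460.3,243.6,119],.067)
E
```

```text
clock: 16.8
tcp_pos: [460.4, 228.0, 119.2]
eef_rot: [3.139, 0.004, 0.166]
contact_force: [-7.7, -8.3, 5.7]
opening: 14.2
grasp_force: 59.4
r 146.84892616630046 q 1.0936173783299896
row [ 0.063 -0.386  0.003] 0.943 | tcp [460.35 227.97 119.18] [3.1392 0.0043 0.1657] F [-7.7 -8.3  5.7] open 14.2 t 16.8
```

```bash
python3 -m pendant '[[[0,-0.07,0],0.2],[[-0.005,-0.145,0],0.38],[[-0.01,-0.22,0],0.57],[[-0.01,-0.29,0],0.76],[[-0.005,-0.34,0],0.88],[[0,-0.38,0],0.95],[[0,-0.38,0],0.95],[[0,-0.38,0],0.95],[[0,-0.38,0],0.95]]'; python3 - <<'E'
from h import *
s=ctrl.read_state();p=s['tcp_pos'][:2]-[605,253.3]
print('r',np.linalg.norm(p),'q',.067+np.pi+1.2-np.arctan2(p[1],p[0])%(2*np.pi))
E
```

```text
clock: 17.55
tcp_pos: [458.5, 242.0, 119.2]
eef_rot: [3.138, 0.003, 0.068]
contact_force: [-6.2, -7.8, 5.6]
opening: 14.0
grasp_force: 59.3
r 146.95335533285203 q 1.190360333212931
```

```bash
python3 -m pendant '[[[0,-0.03,0],0.04],[[0,-0.06,0],0.08],[[0,-0.06,0],0.08],[[0,-0.06,0],0.08]]';  python3 -m pendant '[[[0,-0.03,0],0.04],[[0,-0.06,0],0.08],[[0,-0.06,0],0.08],[[0,-0.06,0],0.08]]'
```

```text
clock: 17.88
tcp_pos: [458.3, 244.3, 119.2]
eef_rot: [3.138, 0.003, 0.059]
contact_force: [-6.1, -7.9, 4.5]
opening: 14.2
grasp_force: 59.3
clock: 18.22
tcp_pos: [458.3, 244.8, 119.2]
eef_rot: [3.134, 0.003, 0.049]
contact_force: [-7.0, -15.3, 6.8]
opening: 14.4
grasp_force: 59.9
```

The force has doubled to 15 N, so the stop is reached. I hold and look.

```bash
python3 -m pendant '[[[0,0,0],0],[[0,0,0],0],[[0,0,0],0],[[0,0,0],0],[[0,0,0],0],[[0,0,0],0]]'; python3 - <<'E'
from h import *
S=cams.capture('scene');T=cams.capture('top')
a=cv2.resize(S[115:205,145:255],None,fx=4.5,fy=4.5,interpolation=3)
b=cv2.resize(T[160:250,120:185],None,fx=4.5,fy=4.5,interpolation=3)
cv2.imwrite('pics/g6.png',np.hstack([a,b])[:,:,::-1])
s=ctrl.read_state();print(s['qvel'].round(3),s['contact_force'])
E
```

```text
clock: 18.72
tcp_pos: [458.3, 244.8, 119.1]
eef_rot: [3.134, 0.004, 0.049]
contact_force: [-6.9, -14.6, 7.3]
opening: 14.2
grasp_force: 59.9
[ 0.001  0.    -0.     0.002 -0.002  0.002] [ -6.30273326 -15.22774221   7.68419374]
```

View pics/g6.png

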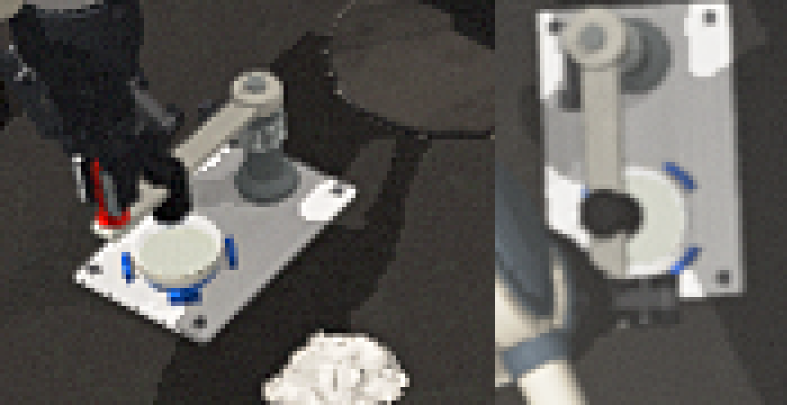

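The swing arm lies along the stand's axis, with the probe at (612,212) in the top half over the dish once parallax is allowed for. The dish is flat between the guards at (180,252), and the post is held. I hand in.

```bash
python3 -c "
from bench import ctrl
print(ctrl.job_done())"
```

```text
the job is handed in; nothing more can be done
None
```

I placed the dish flat on the blue seat and let it go, then swung the arm to its stop and handed in at about 19 s with the fingers still holding it there at about 15 N; the judge's verdict was not shown.

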